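Set the tilt gauge to its index on a pivot pin

TASK

Take the round-headed steel pin from its sloping rest and stand it upright, fully down in the hole of the socket block, and let go of it. Then take the tilt gauge by its grip, set the notch of the sprung saddle under its case lightly on the pin's head, and rock it there until its swinging pointer comes to rest on the index tab; finish still holding it like that, carried by nothing but your gripper and the pin. Leave everything else on the bench where it is.

Things in the scene. Friction and masses are not known exactly. Their poses are not given: they have to be found in the camera images.
- socket: fixed socket block, 60 x 60 mm and 40 high, on a foot plate 110 x 90 x 8 mm. Origin at the centre of its underside on the table, z up.
- socket_mouth (a point): centre of the mouth of the one vertical hole in the block's top, 40 mm above the table: hole 16 mm across, 30 deep (its floor is 10 mm above the table), with a 3 mm chamfer round the mouth.
- rest: fixed aluminium rest: foot plate 90 x 60 x 8 mm, and a trough leaning 35 degrees from vertical towards the rest's -x (roughly towards the robot: yaw within 0.4 rad). It holds the pin's lower 42 mm between side walls (28 mm over their outsides); the pin's upper 58 mm stands free. The pin is drawn out along its own axis. Origin: centre of the underside, z up.
- pin: loose plain steel pin, 14 mm diameter, 100 long, 0.12 kg, chamfered foot and round (7 mm radius) head. Origin at the centre of its foot, z along the pin to its head. It starts lying in the trough of the rest.
- pin_top (a point): the highest point of the pin's round head, 100 mm from its foot along the pin.
- gauge: loose tilt gauge, 0.4 kg, 172 mm high: flat grey case 24 mm thick (x), 110 wide (y), 90 high (30 to 120 mm above its origin), black grip on top, two legs at y = -48 and +48 mm with skids 56 mm long in x, on which it starts standing. Origin: level with the skids' undersides, under the case's centre; z up. White dial on the +x side, facing away from the robot (yaw within 0.4 rad).
- gauge_grip (a point): the place to grip: the middle of the grip, 147 mm above the gauge's origin along its z. The grip is 16 mm thick (gauge x), 44 wide (y) and stands 52 mm up from the case's top (120 to 172 mm above the origin).
- shoe_notch (a point): where the pin's head bears in the notch of the saddle under the case: 20.5 mm above the gauge's origin along its z when the saddle is out, so 126.5 mm below gauge_grip. The notch is an upside-down V running along the gauge's x, 20 mm long, 30 mm wide, sides sloping 35 degrees.
- shoe (a joint): how far the saddle is pushed up into the case, m: 0 = fully out, 0.010 = at its stop. It is sprung: 1 N starts it, 5 N reaches the stop; beyond that it is rigid.
- pointer (a joint): angle of the swinging pointer on the dial, rad. It is a pendulum pivoted on an axis along the gauge's x, 92 mm above its origin, and always hangs plumb: 0 with the gauge upright; positive when its tip is towards the gauge's +y. Turning the gauge by an angle -a about its own +x axis makes it read +a. After a movement it swings for about a second.
- index (a joint): angle at which the index tab is set on the dial, rad, counted as for the pointer (pivot, zero and sign the same); between 0.16 and 0.40. It stays where it is in the gauge.
- pointer_tip (a point): tip of the pointer, 46 mm from its pivot.
- index_mark (a point): middle of the inner part of the index tab (dark, 7 mm wide, 11 mm long, at the dial's lower rim), 46 mm from the same pivot: the pointer is on the mark when its tip is here.
- spool: bystander: small grey solder spool lying flat, 46 mm across, 30 mm high, loose; origin at the centre of its underside.
- coil: bystander: small wound coil on a square 34 mm foot, 28 mm high, loose; origin at the centre of its underside.
- meter: bystander: hand-held multimeter lying on its back, 170 x 85 x 34 mm, loose; origin at the centre of its underside.
- cup: bystander: small grey open parts cup, 68 mm across, 55 mm high, loose; origin at the centre of its underside.
- flux: bystander: small white flux bottle, 32 mm across, 70 mm high, loose; origin at the centre of its underside.
- driver: bystander: screwdriver lying down, dark handle.

How it is judged (in metres and radians):
On the way, in this order (a step that is already met when the one before it is completed fails the run):
1. the pin stands upright, fully down in the socket, and is let go (horizontal distance between pin and socket_mouth below 0.005 m and z of pin in the frame of socket below 0.015 m and angle between pin's own z axis and vertical below 0.12 rad and contact force between the fingers and pin below 0.05 N), for 0.2 s.
2. the gauge, held by the gripper, bears with the notch of its saddle on the pin's head (distance between shoe_notch and pin_top below 0.007 m and contact force between gauge and pin above 0.4 N and contact force between the fingers and gauge above 2 N and angle between gauge's own z axis and vertical below 0.7 rad), for 0.2 s.
At the end, for the whole second after the job is handed in: Pin within 5 mm of the hole's axis and floor, under 7 deg off plumb, not touched; gauge gripped (2 N), tilted under 40 deg, notch within 7 mm of the pin's top and pressing 0.4 to 15 N, off the block, 60 mm up; pointer at rest (0.15 rad/s) with its tip within 3.5 mm of the tab's middle (all of step 1 and all of step 2 and contact force between gauge and pin below 15 N and contact force between gauge and socket below 0.05 N and height (world z) of gauge above 0.06 m and distance between pointer_tip and index_mark below 0.0035 m and velocity of joint pointer between -0.15 and 0.15 rad/s and linear speed of gauge below 0.02 m/s); the arm keeps its last pose, push and grip.
It fails at once if a bystander is moved by more than 25 mm (distance of any of spool, coil, meter, driver, cup, flux from where it was at the start of the episode above 0.025 m).
It fails at once if the gauge is pressed on the pin with more than 40 N (contact force between gauge and pin above 40 N).
It fails at once if the gauge is tipped over (more than 57 degrees) (angle between gauge's own z axis and vertical above 1 rad).
It also fails if it takes over 67 s, if anything falls off the work surface, if the arm or the gripper's body presses on something with over 40 N, if the wrist force passes 120 N, or if a joint passes its speed limit or range.

ROBOT

A 6-joint arm with a two-finger parallel gripper is mounted at the origin on the work surface. World frame = base frame: x ahead of the robot, y to its left, z up, the work surface at z = 0. Lengths are in m, angles in degrees, forces in N, time in s.
With the tool pointing down it reaches from about 0.4 to 0.825 m from the base axis. Payload 7 kg.
Tool frame: the origin (TCP) lies midway between the tips of the shut fingers; the grasp point (between the pads) lies 19 mm behind it (hold_point_z is the distance from the TCP to the grasp point, in m); z points along the fingers, y is the line along which they close (so a half turn about z gives the same grasp; the last joint's range is limited). The gripper opens to 88 mm and grips with 3 to 60 N. Pads are 19 mm wide; open, the fingers measure 130 mm over their backs; the gripper's body (78 mm by 193 mm) begins 47 mm behind the grasp point.
Start: joints at [-46.633, 20.546, 0.682, 0, -70.136, -16.507], TCP at [0.305, -0.602, 0.227] pointing down, gripper open.
Joint ranges: [-176.03, 176.03], [-82.01, 121.73], [-58.28, 71.71], [-173.87, 95.51], [-174.79, -0.11], [-173.66, 173.66]. Speed limits (degrees/s): [136.94, 136.94, 172.46, 180, 180, 180].

INTERFACE

Orientations are given as [roll, pitch, yaw] about the fixed x, y, z axes, in that order (R = Rz(yaw) Ry(pitch) Rx(roll)).
In Python, from plant import get_state, capture, close_job, hold_point_z gives the robot as it stands.
- The arm moves only by the shell command python3 -m inch 'ROWS' [FORCE]. ROWS is text: rows parted by semicolons, each of 5 numbers parted by spaces: the shift along the tool's x, y, z normalised to -1 to 1, where 1 is 0.15 m, then the turn about the tool's z normalised to -1 to 1, where 1 is 360 degrees, then the opening, from 0 (shut) to 1 (fully open). In form: tx ty tz spin grip; .... A call has exactly 8 rows; each row shifts and turns the commanded pose from where the row before left it, along the tool's axes as they then stand; what a row does not reach is not made up. A row lasts 1/8 s, in which the tool goes at most 62.5 mm and 10.7 degrees, less where a joint would pass 70% of its speed; a pose out of reach is approached as far as the arm can. A call with a number of a shift or a turn outside -1 to 1 is refused whole. A call with a gripper value outside its range is refused whole. The fingers move at their own pace and stop on an object; FORCE is the grip in N (left out, the last holds). Time passes only in rows, so rows that do not move let the fingers close, or fill a call up. It gives the time, the measured TCP pose, the force, the opening and the grip force at its end, in the units of the state.
- get_state(): the state, without advancing time (a new reading comes with each control period).
- capture(name): name is "side" or "top"; returns a dict with "color" (384x512x3 uint8, blue, green, red), "mtx" (3x3 intrinsics, pixels), "R" (3x3) and "t" (3): a world point X has camera coordinates R X + t. Camera axes: x right, y down, z forward; pixel columns grow to the right and rows downward; lengths in m; the calibration is good to about 2 mm. A picture is of the moment at which its call begins. There is no depth.
- close_job(): hands the job in; it is judged then, once.
The state is a dict: "time_s": time; "joints": joint angles; "qd": joint speeds; "joint_torque": joint torques, N m; "tcp_pos": TCP position; "eef_rot": TCP orientation; "contact_force": force on the tool from outside, world axes, zero at the start; "moment": the same for the moment, N m; "gripper_width": finger opening in m; "gripper_force": force on a finger pad.
Only numpy, scipy, OpenCV 4.12 (cv2) and the standard library are available. Lean on these libraries where they do the work, as an engineer would, in place of code of your own. Each camera call takes 0.05 s, during which the arm holds its last target. There are 200 camera calls.

## Working session

There is one attempt and no reset: what is moved stays moved. The work goes in short steps, Python scripts to look and compute and a shell command to move; the robot and the scene stay as the last step left them, time stands still between calls to the robot, and variables do not carry over. Pictures are saved under pics/ and viewed, at most 10 in all, crops included, and the job is handed in when it is done.

```bash
mkdir -p pics; ls
python3 - <<'E'
from plant import *
import cv2
s=get_state();print(s, hold_point_z)
for n in("side","top"):
    c=capture(n);cv2.imwrite(f"pics/{n}0.png",cv2.resize(c["color"],(768,576),interpolation=cv2.INTER_CUBIC));print(n,c["mtx"],c["R"],c["t"], -c["R"].T@c["t"])
E
```

```text
pics
{'time_s': 0.0, 'joints': array([-4.66346507e+01,  2.05901404e+01,  6.33535710e-01, -2.05879350e-02,
       -7.01346038e+01, -1.65075539e+01]), 'qd': array([ 0.08433458,  0.07190771, -0.04263822,  0.04258135,  0.03586438,
       -0.05909171]), 'joint_torque': array([-2.31527352e-03, -5.82722068e+01,  2.93053865e+01,  6.99752927e+00,
        6.80784593e-03, -1.58754528e-04]), 'tcp_pos': array([ 0.30471637, -0.60176105,  0.22563401]), 'eef_rot': array([ 1.79907051e+02, -7.36243587e-03, -1.53149210e+02]), 'contact_force': array([ 0.45706693, -0.13169851,  0.32608127]), 'moment': array([-0.03698203, -0.04067647,  0.02805155]), 'gripper_force': 0.0, 'gripper_width': 0.08755000536753985} 0.0188
side [[372.04944362   0.         248.94212684]
 [  0.         372.04944362 194.57097638]
 [  0.           0.           1.        ]] [[-0.99857704 -0.04909941 -0.02081199]
 [-0.01785989  0.67563571 -0.73701927]
 [ 0.05024853 -0.73559883 -0.67555122]] [0.60059602 0.0825461  0.94475777] [0.55374297 0.66868053 0.71156993]
top [[396.17875438   0.         258.25128524]
 [  0.         396.17875438 193.76515898]
 [  0.           0.           1.        ]] [[ 0.01799149 -0.99979663 -0.00911078]
 [-0.99744556 -0.01731768 -0.0692997 ]
 [ 0.06912783  0.01033431 -0.99755428]] [0.01751041 0.59641362 0.98308528] [0.52661652 0.01767584 1.02217175]
```

View pics/side0.png

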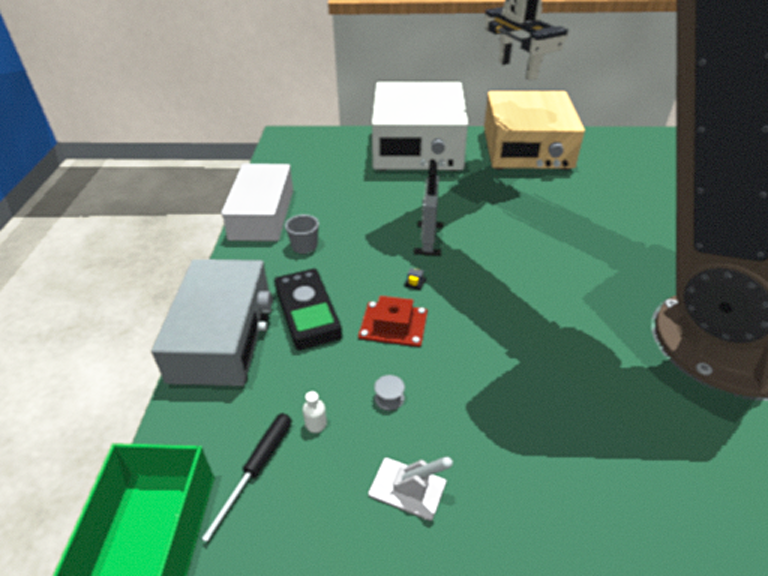

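View pics/top0.png

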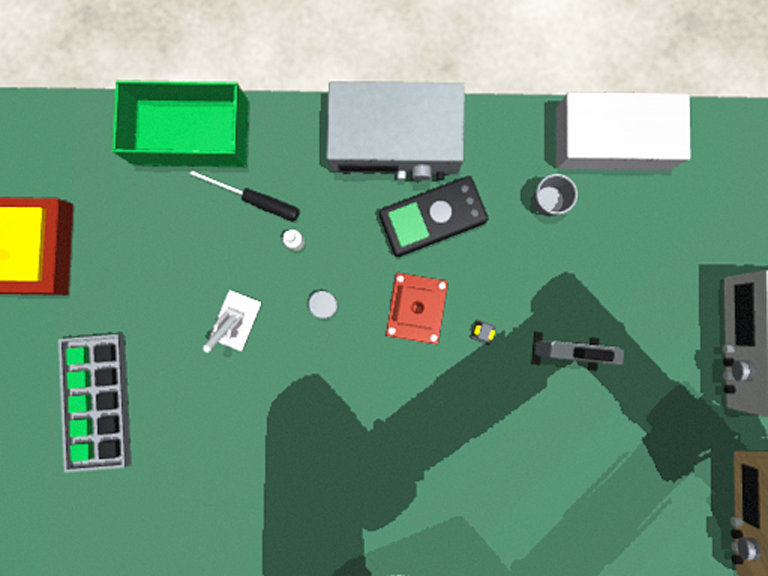

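The side view shows the pin head at about (447,462), the socket at (393,312) and the gauge at (431,205). The top view has the pin head at (208,348), the hole at (417,307) and the gauge at (580,352), all in 768-wide pixels. I'll zoom in on all three.

```bash
cat > h.py <<'E'
import numpy as np, cv2
from plant import *
def ray(c,u,v):
    d=c["R"].T@np.linalg.solve(c["mtx"],[u,v,1.]); return -c["R"].T@c["t"], d/np.linalg.norm(d)
def plane(c,u,v,z):
    o,d=ray(c,u,v); return o+d*(z-o[2])/d[2]
def tri(c1,p1,c2,p2):
    o1,d1=ray(c1,*p1);o2,d2=ray(c2,*p2)
    a,b=np.linalg.lstsq(np.c_[d1,-d2],o2-o1,rcond=None)[0]
    x,y=o1+a*d1,o2+b*d2; return (x+y)/2,np.linalg.norm(x-y)
def proj(c,X):
    p=c["mtx"]@(c["R"]@np.asarray(X)+c["t"]);return p[:2]/p[2]
def tile(c,u0,v0,w,k):
    return cv2.resize(c["color"][v0:v0+w,u0:u0+w],None,fx=k,fy=k,interpolation=cv2.INTER_CUBIC)
E
python3 - <<'E'
from h import *
import pickle
s,t=capture("side"),capture("top");pickle.dump((s,t),open("c0.pkl","wb"))
T=[tile(s,240,296,52,5),tile(s,234,188,52,5),tile(s,260,100,52,5)] 
B=[tile(t,130,188,52,5),tile(t,252,176,52,5),tile(t,352,206,65,4)]
cv2.imwrite("pics/z.png",np.vstack([np.hstack(T),np.hstack(B)]) )
E
```

```text
(no output)
```

View pics/z.png

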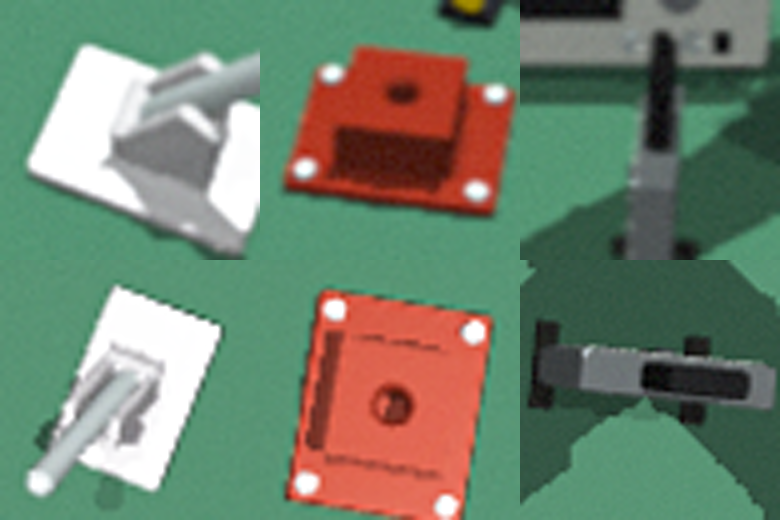

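The tiles show the socket hole at side (262,206) and top (278.4,205). The pin axis in top runs from (138,232) to (155,213). The black grip spans roughly u 383–410, v≈236 in the top view.

Run:
```python
from h import *
import pickle
s,t=pickle.load(open("c0.pkl","rb"))
print("hole",tri(s,(262.2,206.2),t,(278.2,204.8)), plane(s,262.2,206.2,.04),plane(t,278.2,204.8,.04))
def nong(c):
    i=c["color"].astype(int); return ((i[...,1]-np.maximum(i[...,2],i[...,0]))<12)&(i.mean(2)>110)
for c,n,(a,b,x,y) in((s,"side",(284,312,296,318)),(t,"top",(132,148,218,240))):
    m=nong(c)[x:y,a:b]; print(n,a,x);print("\n".join("".join("#" if q else "." for q in r) for r in m))
# grip
for c,n,(a,b,x,y) in((s,"side",(280,300,102,132)),(t,"top",(352,422,222,248))):
    i=c["color"].astype(int)[x:y,a:b]; print(n,a,x);print("\n".join("".join("#" if q.max()<60 else "o" if abs(q[1]-q[2])<12 else "." for q in r) for r in i))
```

```text
hole (array([ 0.56779625, -0.02220519,  0.03701595]), np.float64(0.000893751146596319)) [ 0.56728932 -0.01911927  0.04      ] [ 0.56811732 -0.02209515  0.04      ]
side 284 296
............................
............................
............................
............................
............................
............................
............................
............................
............................
...........#####............
........#########...........
......###########...........
...###############..........
#################...........
#################...........
################............
#############...............
###########.................
########....................
#####.......................
#####.......................
#######.....................
top 132 218
..........######
..........######
.........#######
.........#######
........########
........########
........########
........########
.......#########
.......#########
......##########
.....#######....
....########....
....#######.....
...#######......
....#####.......
.
[... 1901 characters left out ...]
........oooooooooooooooo########################oooooo.......
..#######......#.......oooooooooooooooooo################oooooo.......
..#######.......................oo..oooooooooooooo######ooooooo.......
..#######...............................#####oooooooooooooooooo.......
..######.........................#.....#######..........ooooooo.......
......#...........................#.#...#######.......................
.......................#...............########.......................
.......................................#######........................
........................................######........................
............................................#.........................
```

Run:
```python
from h import *
import pickle
s,t=pickle.load(open("c0.pkl","rb"))
H,e=tri(s,(298,308.7),t,(138.2,232.2));print("headcentre",H,e)
# axis dir by plane intersection
def nrm(c,p,q): return np.cross(ray(c,*p)[1],ray(c,*q)[1])
d=np.cross(nrm(s,(298,308.7),(271.5,316.5)),nrm(t,(138.2,232.2),(154.8,213)));d/=np.linalg.norm(d);d*=np.sign(d[2])
print("axis",d,"tilt",np.degrees(np.arccos(d[2])),"az",np.degrees(np.arctan2(d[1],d[0])))
# rest foot plate corners in top (z=.008), tile->px
P=[(t_[0]/5+130,(t_[1]-260)/5+188) for t_ in((115,285),(222,325),(155,490))]
Q=[plane(t,*p,.008) for p in P];print("plate",Q,[np.degrees(np.arctan2(*(Q[i]-Q[j])[1::-1])) for i,j in((0,1),(1,2))],np.linalg.norm(Q[0]-Q[1]),np.linalg.norm(Q[1]-Q[2]))
# socket block hole/ plate white studs
for p in((335,309),(473,332),(306,484),(447,506)):print("stud",plane(t,(p[0]-260)/5+252,(p[1]-260)/5+176,.008)[:2])
# gauge skids: left 352.. & right ; grip top far end
print("grip far end",plane(t,408.5,237,.172),"near bottom",plane(t,381.8,234.8,.12), "case far end top", plane(t,415.,237,.12),"case near top",plane(t,367,232,.12))
print("grip top far tri",tri(s,(288.5,107.2),t,(408.6,236.5)))
print("skids",[plane(t,*p,.003)[:2] for p in((357.8,231.8),(396,235.3))])
```

```text
headcentre [0.49539706 0.30546664 0.09741259] 0.0013337134194067574
axis [-0.56420096  0.23743404  0.79076062] tilt 37.74335056495552 az 157.17706542535458
plate [array([0.59416802, 0.29897332, 0.008     ]), array([0.57453807, 0.24314267, 0.008     ]), array([0.48959877, 0.27466895, 0.008     ])] [np.float64(70.62842137778131), np.float64(-20.363032008597102)] 0.05918105138151936 0.09060127671723578
stud [0.61779644 0.00607637]
stud [ 0.6071676  -0.06490534]
stud [0.5278277  0.01940721]
stud [ 0.51792736 -0.0526926 ]
grip far end [ 0.49888373 -0.29482375  0.172     ] near bottom [ 0.50103207 -0.25384861  0.12      ] case far end top [ 0.49745584 -0.3285591   0.12      ] case near top [ 0.50672591 -0.22049305  0.12      ]
grip top far tri (array([ 0.49909706, -0.29552996,  0.17058047]), np.float64(0.0016112002506886258))
skids [array([ 0.50422767, -0.22792804]), array([ 0.49710518, -0.32519067])]
```

```bash
python3 -m inch '0 0 -0.1 -0.023 1;0 0 -0.1 -0.023 1;0 0 -0.1 -0.023 1;0 0 -0.1 -0.023 1;0 0 -0.1 -0.023 1;0 0 0 -0.023 1;0 0 0 -0.023 1;0 0 0 -0.023 1' 30
python3 -m inch '0 0 0 -0.023 1;0 0 0 -0.023 1;0 0 0 -0.023 1;0 0 0 -0.023 1;0 0 0 -0.023 1;0 0 0 -0.023 1;0 0 0 -0.023 1;0 0 0 -0.023 1'
cat >> h.py <<'E'
def to(*W):
    "rows units for world waypoints from the present pose: per leg total units (tx,ty,tz)"
    s=get_state();R=__import__('scipy.spatial.transform',fromlist=['Rotation']).Rotation.from_euler('xyz',s["eef_rot"],degrees=True).as_matrix();p=s["tcp_pos"]
    print("t",s["time_s"],"p",p.round(4),"rot",s["eef_rot"].round(2),"j",s["joints"].round(1),"F",s["contact_force"].round(2),"w",round(s["gripper_width"],4),round(s["gripper_force"],2))
    for w in W:
        w=np.array(w); u=R.T@(w-p)/.15; print(w.round(4),"units",u.round(4),"/8",(u/8).round(4)); p=w
E
python3 - <<'E'
from h import *
H=np.array([.4954,.3055,.0974]);a=np.radians(159.5);d=np.array([np.sin(np.radians(35))*np.cos(a),np.sin(np.radians(35))*np.sin(a),np.cos(np.radians(35))])
G=H-.013*d-[0,0,.0188];print(G,d)
to((.55,-.3,.30),(G[0],G[1],.22),G)
E
```

```text
time_s: 1.2
tcp_pos: [0.3049, -0.602, 0.3013]
eef_rot: [180.0, 0.0, -86.6]
contact_force: [-0.1, 0.3, 0.4]
gripper_width: 0.0876
gripper_force: 0.0
time_s: 2.2
tcp_pos: [0.3049, -0.6021, 0.3013]
eef_rot: [-180.0, 0.0, -20.4]
contact_force: [0.0, 0.4, -0.1]
gripper_width: 0.088
gripper_force: 0.0
[0.50238429 0.30288868 0.06795102] [-0.5372531   0.2008707   0.81915204]
t 2.2 p [ 0.3049 -0.6021  0.3013] rot [-1.7998e+02  2.0000e-02 -2.0390e+01] j [-46.6  18.6   7.5  -0.  -78.9 116.2] F [ 0.    0.43 -0.08] w 0.088 0.0
[ 0.55 -0.3   0.3 ] units [ 0.8301 -2.4569  0.009 ] /8 [ 0.1038 -0.3071  0.0011]
[0.5024 0.3029 0.22  ] units [-1.6977 -3.6567  0.5351] /8 [-0.2122 -0.4571  0.0669]
[0.5024 0.3029 0.068 ] units [4.0000e-04 3.0000e-04 1.0137e+00] /8 [0.     0.     0.1267]
```

```bash
python3 -m inch '0.104 -0.307 0 0 1;0.104 -0.307 0 0 1;0.104 -0.307 0 0 1;0.104 -0.307 0 0 1;0.104 -0.307 0 0 1;0.104 -0.307 0 0 1;0.104 -0.307 0 0 1;0.104 -0.307 0 0 1'
python3 -m inch '-0.141 -0.305 0 0 1;-0.141 -0.305 0 0 1;-0.141 -0.305 0 0 1;-0.141 -0.305 0 0 1;-0.141 -0.305 0 0 1;-0.141 -0.305 0 0 1;-0.141 -0.305 0 0 1;-0.141 -0.305 0.1 0 1'
python3 -m inch '-0.141 -0.305 0.1 0 1;-0.141 -0.305 0.1 0 1;-0.141 -0.305 0.1 0 1;-0.141 -0.305 0.1 0 1;0 0 0 0 1;0 0 0 0 1;0 0 0 0 1;0 0 0 0 1'
python3 - <<'E'
from h import *
to((.5024,.3029,.068))
E
```

```text
time_s: 3.2
tcp_pos: [0.5525, -0.3001, 0.3015]
eef_rot: [-180.0, 0.0, -20.7]
contact_force: [-0.4, -1.4, 0.2]
gripper_width: 0.0875
gripper_force: 0.0
time_s: 4.2
tcp_pos: [0.5227, 0.1025, 0.2876]
eef_rot: [-179.9, -0.1, -20.6]
contact_force: [1.5, 0.1, 0.6]
gripper_width: 0.0875
gripper_force: 0.0
time_s: 5.2
tcp_pos: [0.5082, 0.301, 0.2272]
eef_rot: [-179.9, -0.0, -20.7]
contact_force: [0.6, -1.1, 0.5]
gripper_width: 0.0875
gripper_force: 0.0
t 5.2 p [0.5082 0.301  0.2272] rot [-1.7994e+02 -2.0000e-02 -2.0730e+01] j [ 49.6  12.6 -10.3  -0.  -67.   19.7] F [ 0.55 -1.08  0.47] w 0.0875 0.0
[0.5024 0.3029 0.068 ] units [-0.0412  0.0028  1.0613] /8 [-0.0051  0.0004  0.1327]
```

```bash
python3 -m inch '-0.041 0.003 0 0 1;0 0 0.2 0 1;0 0 0.2 0 1;0 0 0.2 0 1;0 0 0.2 0 1;0 0 0.16 0 1;0 0 0.1 0 1;0 0 0 0 1'
python3 -m inch '0 0 0 0 0.12;0 0 0 0 0.12;0 0 0 0 0.12;0 0 0 0 0.12;0 0 0 0 0.12;0 0 0 0 0.05;0 0 0 0 0.05;0 0 0 0 0.05' 25
python3 - <<'E'
from h import *
d=np.array([-.5373,.2009,.8192]);p=get_state()["tcp_pos"]
to(p+.055*d,p+.075*d)
s,t=capture("side"),capture("top")
cv2.imwrite("pics/g.png",np.hstack([tile(s,236,256,90,4),tile(t,110,180,90,4)]))
E
```

```text
time_s: 6.2
tcp_pos: [0.5016, 0.3031, 0.0669]
eef_rot: [179.9, 0.0, -20.7]
contact_force: [0.1, 0.2, -0.1]
gripper_width: 0.0875
gripper_force: 0.0
time_s: 7.2
tcp_pos: [0.502, 0.3035, 0.0675]
eef_rot: [180.0, 0.0, -20.7]
contact_force: [0.7, -0.1, -0.2]
gripper_width: 0.0134
gripper_force: 25.6
t 7.2 p [0.502  0.3035 0.0675] rot [180.     0.   -20.66] j [ 50.2  20.9 -22.    0.  -47.2  19.1] F [ 0.7  -0.15 -0.19] w 0.0134 25.63
[0.4725 0.3145 0.1126] units [-0.2103  0.0006 -0.3004] /8 [-0.0263  0.0001 -0.0375]
[0.4617 0.3186 0.129 ] units [-0.0765  0.0002 -0.1092] /8 [-0.0096  0.     -0.0137]
```

View pics/g.png

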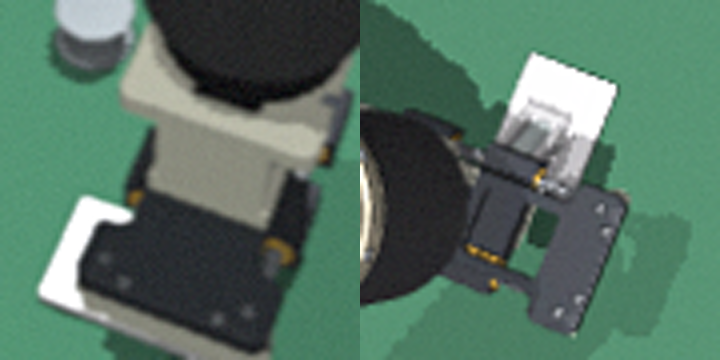

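The picture shows the fingers closed round the pin over the trough, with an opening of 13.4 mm. I'll draw it out along its axis, then lift.

```bash
python3 -m inch '-0.0287 0 -0.041 0 0.05;-0.0287 0 -0.041 0 0.05;-0.0287 0 -0.041 0 0.05;-0.0287 0 -0.041 0 0.05;-0.0287 0 -0.041 0 0.05;-0.0287 0 -0.041 0 0.05;-0.0287 0 -0.041 0 0.05;-0.0287 0 -0.041 0 0.05'
python3 -m inch '0 0 -0.15 0 0.05;0 0 -0.2 0 0.05;0 0 -0.2 0 0.05;0 0 -0.1 0 0.05;0 0 0 0 0.05;0 0 0 0 0.05;0 0 0 0 0.05;0 0 0 0 0.05'
python3 - <<'E'
from h import *
to((.53,.12,.22))
s,t=capture("side"),capture("top")
p=get_state()["tcp_pos"];a,b=[tuple((np.clip(proj(c,p)-[50,40],0,[411,283])).astype(int)) for c in(s,t)]
print(a,b)
cv2.imwrite("pics/g2.png",np.hstack([tile(s,*a,100,4),tile(t,*b,100,4)]))
E
```

```text
time_s: 8.3
tcp_pos: [0.4695, 0.3157, 0.1172]
eef_rot: [180.0, 0.0, -20.7]
contact_force: [-0.5, 0.0, -1.3]
gripper_width: 0.0134
gripper_force: 25.0
time_s: 9.3
tcp_pos: [0.4696, 0.3154, 0.2134]
eef_rot: [179.9, 0.0, -20.7]
contact_force: [-0.6, -0.7, -0.9]
gripper_width: 0.0136
gripper_force: 25.0
t 9.3 p [0.4696 0.3154 0.2134] rot [ 1.7993e+02  3.0000e-02 -2.0660e+01] j [ 53.7  10.9 -14.4  -0.  -64.8  15.6] F [-0.64 -0.67 -0.95] w 0.0136 25.0
[0.53 0.12 0.22] units [ 0.8366  1.077  -0.0427] /8 [ 0.1046  0.1346 -0.0053]
(np.int64(269), np.int64(236)) (np.int64(64), np.int64(206))
```

View pics/g2.png

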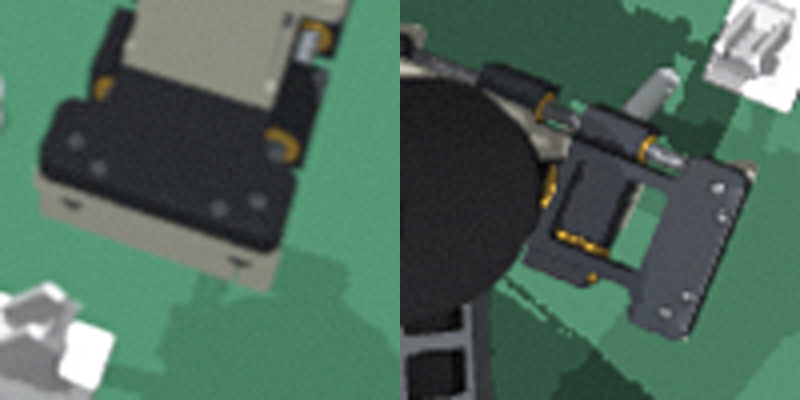

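The pin is out of the trough and still tilted, with its foot tip at about (131,226) in the top view. I'll check that against the prediction and plan the approach to the mouth.

Run:
```python
from h import *
t=capture("top");d=np.array([-.5373,.2009,.8192]);p=get_state()["tcp_pos"];G=p+[0,0,.0188]
for L in(.075,.08,.085):
    f=G-L*d; print(L,f,proj(t,f),proj(t,f+.007*np.cross(d,np.cross(d,[0,0,1]))/-.574*-1))
a=np.array(tile(t,114,206,50,1)).astype(int)
m=(abs(a[...,1]-a[...,2])<14)&(a.mean(2)>115)
print("\n".join("".join("#" if q else "." for q in r) for r in m[8:30]))
# TCP target: foot centre over mouth M at height zf, pin tilted
M=np.array([.5678,-.0218,0])
for zf in(.12,.038): 
    to(M+[0,0,zf]+.08*d-[0,0,.0188])
```

```text
0.075 [0.51003911 0.30052723 0.1712796 ] [130.0061645  226.65008591] [129.5960686 229.1054158]
0.08 [0.51272561 0.29952273 0.1671836 ] [131.15058431 225.38389736] [130.73765479 227.83242711]
0.085 [0.51541211 0.29851823 0.1630876 ] [132.28365114 224.13026977] [131.86796405 226.57201338]
..............................####################
..............................####################
.............................#####################
............................######################
............................######################
............................###.##################
............................###.##################
...........................#######################
..........................########################
...............###........########################
..............####........########################
.............######.......########################
............########.......#######################
...........######.............####################
..........########...............#################
.........######....................##############.
........#######......................############.
.......#######..........................#########.
.......######.............................######..
.......#####.................................###..
........###.......................................
..................................................
t 9.45 p [0.4697 0.3156 0.2139] rot [ 1.7997e+02  1.0000e-02 -2.0660e+01] j [ 53.7  10.9 -14.4  -0.  -64.8  15.6] F [-0.03 -0.93 -1.4 ] w 0.0134 25.0
[ 0.5248 -0.0057  0.1667] units [1.0995 1.8746 0.3154] /8 [0.1374 0.2343 0.0394]
t 9.45 p [0.4697 0.3156 0.2139] rot [ 1.7997e+02  1.0000e-02 -2.0660e+01] j [ 53.7  10.9 -14.4  -0.  -64.8  15.6] F [-0.03 -0.93 -1.4 ] w 0.0134 25.0
[ 0.5248 -0.0057  0.0847] units [1.0996 1.8743 0.862 ] /8 [0.1374 0.2343 0.1078]
```

```bash
python3 -m inch '0 0 0 -0.017 0.05;0 0 0 -0.017 0.05;0 0 0 0 0.05;0.05 0.2 0 0 0.05;0.05 0.25 0 0 0.05;0.05 0.25 0 0 0.05;0 0.25 0 0 0.05;0 0.25 0 0 0.05'
python3 - <<'E'
from h import *
M=np.array([.5678,-.0218,0]);u=np.array([np.cos(np.radians(-8.4)),np.sin(np.radians(-8.4)),0])
A=M-.095*u
to(A+[0,0,.15],A+[0,0,.0875-.0188])
E
```

```text
time_s: 10.45
tcp_pos: [0.4655, 0.1331, 0.2143]
eef_rot: [-180.0, -0.0, -8.6]
contact_force: [0.5, -0.9, -0.9]
gripper_width: 0.0134
gripper_force: 25.0
t 10.45 p [0.4655 0.1331 0.2143] rot [-1.80e+02 -1.00e-02 -8.58e+00] j [ 39.3   2.8 -23.7   0.  -63.4  42.1] F [ 0.48 -0.94 -0.89] w 0.0134 25.0
[ 0.4738 -0.0079  0.15  ] units [0.1953 0.9214 0.4287] /8 [0.0244 0.1152 0.0536]
[ 0.4738 -0.0079  0.0687] units [-1.00e-04  0.00e+00  5.42e-01] /8 [-0.      0.      0.0677]
```

```bash
python3 -m inch '0.05 0.2 0.1 0 0.05;0.05 0.25 0.1 0 0.05;0.05 0.25 0.1 0 0.05;0.045 0.221 0.1287 0 0.05;0 0 0.15 0 0.05;0 0 0.2 0 0.05;0 0 0.15 0 0.05;0 0 0.042 0 0.05'
python3 -m inch '0.03 0 0 0 0.05;0.03 0 0 0 0.05;0.029 0 0 0 0.05;0.034 0 -0.022 0 0.05;0.034 0 -0.019 0 0.05;0.036 0 -0.017 0 0.05;0 0 0 0 0.05;0 0 0 0 0.05' 8
python3 - <<'E'
from h import *
to()
s,t=capture("side"),capture("top")
cv2.imwrite("pics/g3.png",np.hstack([tile(s,225,155,90,4),tile(t,225,170,90,4)]))
E
```

```text
time_s: 11.45
tcp_pos: [0.4736, -0.007, 0.0676]
eef_rot: [179.9, 0.1, -8.6]
contact_force: [-1.2, -0.2, -0.4]
gripper_width: 0.0132
gripper_force: 25.0
time_s: 12.45
tcp_pos: [0.5033, -0.0109, 0.0774]
eef_rot: [-180.0, -0.0, -8.4]
contact_force: [-0.1, -0.0, -1.9]
gripper_width: 0.0138
gripper_force: 8.0
t 12.45 p [ 0.5033 -0.0109  0.0774] rot [-1.7999e+02 -3.0000e-02 -8.4200e+00] j [ 21.2  13.3 -31.9   0.  -44.8  60.4] F [-0.11 -0.02 -1.86] w 0.0138 8.0
```

View pics/g3.png

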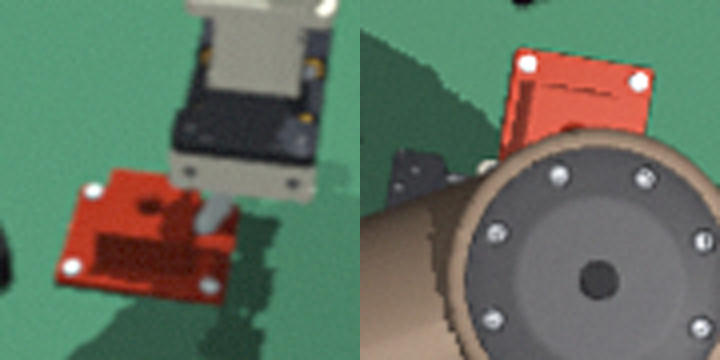

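The side view shows the pin still tilted, with its foot at about (277,212) against the robot-side face of the block. I'll continue the arc.

```bash
python3 -m inch '0.037 0 -0.014 0 0.05;0.038 0 -0.011 0 0.05;0.039 0 -0.007 0 0.05;0.039 0 -0.005 0 0.05;0.044 0 -0.001 0 0.05;0 0 0 0 0.05;0 0 0 0 0.05;0 0 0 0 0.05' 8
python3 - <<'E'
from h import *
to()
s,t=capture("side"),capture("top")
cv2.imwrite("pics/g4.png",tile(s,235,160,75,6))
E
```

```text
time_s: 13.55
tcp_pos: [0.5324, -0.0152, 0.0831]
eef_rot: [-180.0, -0.0, -8.4]
contact_force: [0.6, 0.2, -0.3]
gripper_width: 0.014
gripper_force: 8.0
t 13.55 p [ 0.5324 -0.0152  0.0831] rot [-1.7999e+02 -2.0000e-02 -8.4200e+00] j [ 19.5  15.3 -27.9   0.  -46.7  62.1] F [ 0.62  0.23 -0.28] w 0.014 8.0
```

View pics/g4.png

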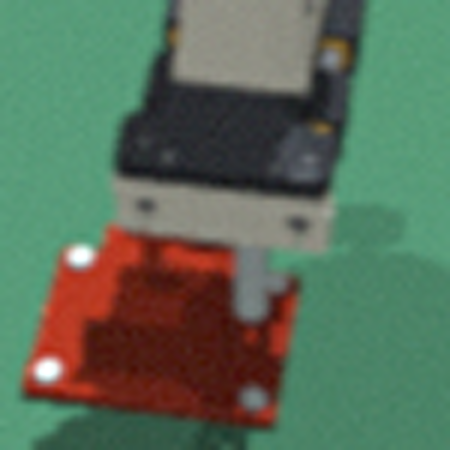

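The pin now looks upright beside the block, foot at about (277,213). I'll lift it, move over the hole and measure its lean from the side image.

```bash
python3 -m inch '0 0 -0.08 0 0.05;0 0 -0.1 0 0.05;0 0 -0.1 0 0.05;0 0 -0.05 0 0.05;0 0 0 0 0.05;0 0 0 0 0.05;0 0 0 0 0.05;0 0 0 0 0.05' 15
python3 - <<'E'
from h import *
to((.5678,-.0218,.131),(.5678,-.0218,.0732))
s=capture("side");p=get_state()["tcp_pos"]
for z in(-.061,-.05,-.03,-.01): print(z,proj(s,p+[0,0,z]),proj(s,p+[0,.007,z]))
g,=[p+[0,0,-.03]]
u,v=proj(s,g).astype(int);print(u-15,v-20)
a=s["color"][v-20:v+24,u-15:u+15].astype(int)
m=(a.max(2)-a.min(2)<25)&(a.mean(2)>70)
print("\n".join("".join("#" if q else "." for q in r) for r in m))
E
```

```text
time_s: 14.65
tcp_pos: [0.5321, -0.0153, 0.1321]
eef_rot: [180.0, 0.0, -8.4]
contact_force: [0.3, 0.6, -0.7]
gripper_width: 0.0131
gripper_force: 15.0
t 14.65 p [ 0.5321 -0.0153  0.1321] rot [ 1.7998e+02  4.0000e-02 -8.4200e+00] j [ 19.5  12.  -24.7  -0.  -53.3  62.1] F [ 0.32  0.6  -0.72] w 0.0131 15.0
[ 0.5678 -0.0218  0.131 ] units [0.2421 0.0081 0.0073] /8 [0.0303 0.001  0.0009]
[ 0.5678 -0.0218  0.0732] units [ 3.000e-04 -1.000e-04  3.853e-01] /8 [ 0.     -0.      0.0482]
-0.061 [276.22373302 198.65055419] [276.23729584 200.56624405]
-0.05 [276.35052075 195.43013405] [276.36490093 197.34327855]
-0.03 [276.5863276 189.4406186] [276.60225807 191.34826787]
-0.01 [276.82921304 183.27130617] [276.84678134 185.17225992]
261 169
.......................#######
.......................#####..
........................####..
###...........................
############..................
#####################........#
##############################
##############################
##############################
##############################
##############################
######################
[... 300 characters left out ...]
.#######..........
.............#######..........
.............#######..........
.............#######..........
..............#####...........
..............#####...........
..............#####...........
..............#####...........
....#..........###............
.........#####................
..............#...............
..............#...............
..............................
..............................
..............#...............
...................####.......
..................####........
..................####..#.....
...................##.........
..............................
..............................
..............................
..............................
```

```bash
python3 -m inch '0.06 0.002 0 0 0.05;0.08 0.002 0 0 0.05;0.08 0.002 0 0 0.05;0.026 0 0 0 0.05;0 0 0.05 0 0.05;0 0 0.05 0 0.05;0 0 0.05 0 0.05;0 0 0 0 0.05' 15
python3 - <<'E'
from h import *
to((.5683,-.0215,.105),(.5683,-.0215,.0732))
s=capture("side");p=get_state()["tcp_pos"]
cv2.imwrite("pics/g5.png",tile(s,235,160,75,6))
E
```

```text
time_s: 15.7
tcp_pos: [0.5679, -0.0216, 0.1092]
eef_rot: [180.0, 0.1, -8.4]
contact_force: [-1.0, 0.3, -1.4]
gripper_width: 0.0136
gripper_force: 15.0
t 15.7 p [ 0.5679 -0.0216  0.1092] rot [ 1.7997e+02  8.0000e-02 -8.4200e+00] j [ 17.5  16.6 -21.8  -0.  -51.7  64. ] F [-1.05  0.33 -1.43] w 0.0136 15.0
[ 0.5683 -0.0215  0.105 ] units [ 0.0024 -0.001   0.0281] /8 [ 0.0003 -0.0001  0.0035]
[ 0.5683 -0.0215  0.0732] units [ 3.00e-04 -1.00e-04  2.12e-01] /8 [ 0.     -0.      0.0265]
```

View pics/g5.png

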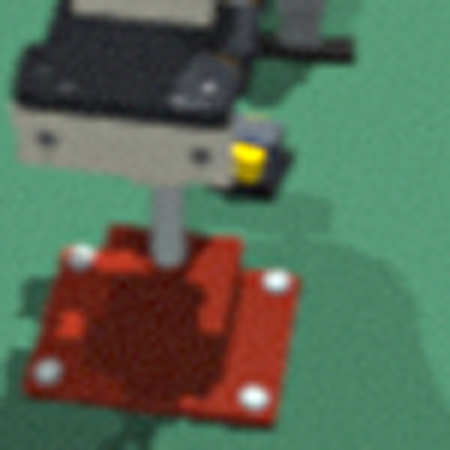

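The foot hangs just above the mouth, at tile (169,265) against the hole at about (163,277). I'll shift it 1.3 mm in +x and lower gently.

```bash
python3 -m inch '0.009 -0.001 0.02 0 0.05;0 0 0.03 0 0.05;0 0 0.03 0 0.05;0 0 0.03 0 0.05;0 0 0.03 0 0.05;0 0 0.03 0 0.05;0 0 0.03 0 0.05;0 0 0 0 0.05' 10
python3 - <<'E'
from h import *
to()
E
```

```text
time_s: 16.75
tcp_pos: [0.5697, -0.0216, 0.0796]
eef_rot: [180.0, 0.0, -8.4]
contact_force: [-0.8, -0.3, -0.4]
gripper_width: 0.0134
gripper_force: 10.0
t 16.75 p [ 0.5697 -0.0216  0.0796] rot [ 1.7998e+02  5.0000e-02 -8.4200e+00] j [ 17.5  18.7 -23.4  -0.  -47.9  64.1] F [-0.84 -0.28 -0.35] w 0.0134 10.0
```

```bash
python3 -m inch '0 0 0.014 0 0.05;0 0 0.014 0 0.05;0 0 0.014 0 0.05;0 0 0.014 0 0.05;0 0 0.014 0 0.05;0 0 0.014 0 0.05;0 0 0 0 0.05;0 0 0 0 0.05' 5
python3 - <<'E'
from h import *
to()
E
```

```text
time_s: 17.75
tcp_pos: [0.5704, -0.0215, 0.0678]
eef_rot: [-180.0, -0.0, -8.4]
contact_force: [0.1, -0.1, 2.2]
gripper_width: 0.0138
gripper_force: 5.0
t 17.75 p [ 0.5704 -0.0215  0.0678] rot [-1.7999e+02 -4.0000e-02 -8.4100e+00] j [ 17.5  19.6 -24.    0.  -46.3  64.1] F [ 0.11 -0.13  2.25] w 0.0138 5.0
```

```bash
python3 -m inch '0 0 0 0 0.4;0 0 0 0 0.6;0 0 0 0 0.6;0 0 -0.1 0 0.6;0 0 -0.3 0 0.6;0 0 -0.3 0 0.6;0 0 -0.3 0 0.6;0 0 -0.2 0.024 0.6' 
python3 -m inch '0 0 0 0.024 0.6;0 0 0 0.024 0.6;0 0 0 0.024 0.6;0 0 0 0.024 0.6;0 0 0 0.024 0.6;0 0 0 0.024 0.6;0 0 0 0.024 0.6;0 0 0 0.024 0.6'
python3 -m inch '0 0 0 0.024 0.6;0.2 0 0 0 0.6;0.25 0 0 0 0.6;0.25 0 0 0 0.6;0 0 0 0 0.6;0 0 0 0 0.6;0 0 0 0 0.6;0 0 0 0 0.6'
python3 - <<'E'
from h import *
to((.5007,-.275,.23),(.5007,-.275,.147-.0188))
s,t=capture("side"),capture("top")
cv2.imwrite("pics/p1.png",np.hstack([tile(s,225,155,75,5),tile(t,240,165,75,5)]))
E
```

```text
time_s: 18.75
tcp_pos: [0.5705, -0.0216, 0.2513]
eef_rot: [-179.9, -0.2, -17.2]
contact_force: [0.6, 0.3, 0.1]
gripper_width: 0.0524
gripper_force: 0.0
time_s: 19.75
tcp_pos: [0.57, -0.0216, 0.2487]
eef_rot: [-179.9, 0.0, -86.5]
contact_force: [-0.5, 0.2, 0.8]
gripper_width: 0.0524
gripper_force: 0.0
time_s: 20.75
tcp_pos: [0.5613, -0.1255, 0.2476]
eef_rot: [-180.0, 0.0, -94.8]
contact_force: [-0.2, -0.2, 0.4]
gripper_width: 0.0527
gripper_force: 0.0
t 20.75 p [ 0.5613 -0.1255  0.2476] rot [-179.99    0.    -94.76] j [  6.9  10.4 -10.4  -0.  -69.2 -11.6] F [-0.19 -0.18  0.41] w 0.0527 0.0
[ 0.5007 -0.275   0.23  ] units [1.0269 0.3197 0.1173] /8 [0.1284 0.04   0.0147]
[ 0.5007 -0.275   0.1282] units [0.000e+00 1.000e-04 6.787e-01] /8 [0.     0.     0.0848]
```

View pics/p1.png

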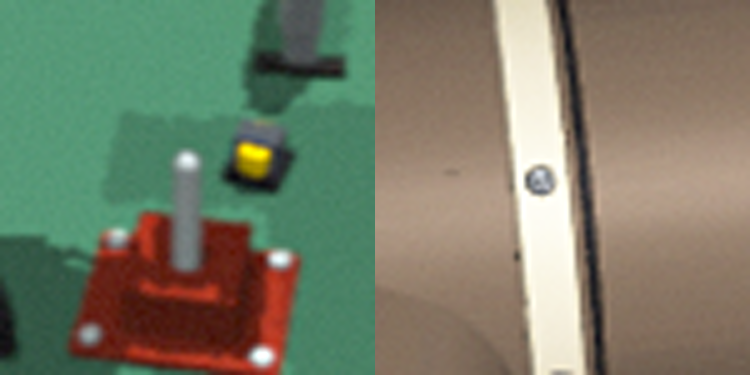

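The pin stands upright in the hole, with its head at side pixel (262.4,187). Next is the gauge.

```bash
python3 -m inch '0.2 0.064 0 0 0.6;0.21 0.064 0 0 0.6;0.21 0.064 0 0 0.6;0.21 0.064 0 0 0.6;0.2 0.064 0 0 0.6;0 0 0 0 0.6;0 0 0 0 0.6;0 0 0 0 0.6'
python3 - <<'E'
from h import *
to((.5007,-.2755,.1282))
t=capture("top")
a=t["color"].astype(int)[160:235,225:330]
m=(a.min(2)>150)&(a.max(2)-a.min(2)<30)
n,l,st,ce=cv2.connectedComponentsWithStats(m.astype(np.uint8))
for i in range(1,n): print(st[i,4],ce[i]+[225,160])
E
```

```text
time_s: 21.85
tcp_pos: [0.5007, -0.2755, 0.2474]
eef_rot: [-180.0, 0.0, -94.8]
contact_force: [-0.2, 0.5, 0.3]
gripper_width: 0.0525
gripper_force: 0.0
t 21.85 p [ 0.5007 -0.2755  0.2474] rot [-180.      0.    -94.77] j [ -9.2  10.1 -10.8  -0.  -69.1   4.4] F [-0.18  0.53  0.35] w 0.0525 0.0
[ 0.5007 -0.2755  0.1282] units [ 3.00e-04 -1.00e-04  7.95e-01] /8 [ 0.     -0.      0.0994]
10 [266.5 185.2]
11 [294.36363636 189.90909091]
10 [278.9 203.6]
14 [260.5        220.28571429]
13 [288.61538462 224.61538462]
```

```bash
python3 -m inch '0 0 0.15 0 0.6;0 0 0.2 0 0.6;0 0 0.2 0 0.6;0 0 0.15 0 0.6;0 0 0.09 0 0.6;0 0 0 0 0.1;0 0 0 0 0.1;0 0 0 0 0.1' 20
python3 -m inch '0 0 0 0 0.1;0 0 0 0 0.1;0 0 -0.1 0 0.1;0 0 -0.2 0 0.1;0 0 -0.2 0 0.1;0 0 -0.2 0 0.1;0 0 0 0 0.1;0 0 0 -0.02 0.1' 20
python3 -m inch '0 0 0 -0.025 0.1;0 0 0 -0.025 0.1;0 0 0 -0.025 0.1;0 0 0 -0.025 0.1;0 0 0 -0.025 0.1;0 0 0 -0.025 0.1;0 0 0 -0.025 0.1;0 0 0 -0.025 0.1' 20
python3 - <<'E'
from h import *
to()
s=capture("side");t=capture("top")
print("pin head",tri(s,(262.4,187),t,(278.9,203.6)))
E
```

```text
time_s: 22.9
tcp_pos: [0.501, -0.2762, 0.13]
eef_rot: [-179.9, -0.0, -94.8]
contact_force: [0.2, 0.1, -0.5]
gripper_width: 0.0281
gripper_force: 0.0
time_s: 23.9
tcp_pos: [0.4997, -0.2757, 0.2334]
eef_rot: [180.0, 0.1, -87.5]
contact_force: [-0.0, -0.0, -4.7]
gripper_width: 0.0158
gripper_force: 20.0
time_s: 24.9
tcp_pos: [0.4995, -0.2757, 0.2326]
eef_rot: [-180.0, 0.1, -15.3]
contact_force: [0.0, 0.4, -4.4]
gripper_width: 0.0159
gripper_force: 20.0
t 24.9 p [ 0.4995 -0.2757  0.2326] rot [-1.7997e+02  1.4000e-01 -1.5340e+01] j [ -9.3  10.6 -12.1  -0.  -67.4  84. ] F [ 0.01  0.42 -4.38] w 0.0159 20.0
pin head (array([ 0.56762855, -0.02105684,  0.1043473 ]), np.float64(0.0011593963064208367))
```

```bash
python3 -m inch '0 0 -0.1 -0.0285 0.1;0 0 -0.1 0 0.1;0 0 0 0 0.1;0 0 0 0 0.1;0 0 0 0 0.1;0 0 0 0 0.1;0 0 0 0 0.1;0 0 0 0 0.1' 20
python3 - <<'E'
from h import *
to((.5677,-.0211,.262),(.5677,-.0211,.2193))
E
```

```text
time_s: 26.0
tcp_pos: [0.5004, -0.2761, 0.2639]
eef_rot: [-180.0, 0.0, -5.4]
contact_force: [0.0, 0.3, -3.5]
gripper_width: 0.016
gripper_force: 20.0
t 26.0 p [ 0.5004 -0.2761  0.2639] rot [-180.      0.     -5.37] j [ -9.3   9.5  -9.4  -0.  -71.1  93.9] F [ 0.04  0.33 -3.5 ] w 0.016 20.0
[ 0.5677 -0.0211  0.262 ] units [ 0.2878 -1.7346  0.0125] /8 [ 0.036  -0.2168  0.0016]
[ 0.5677 -0.0211  0.2193] units [0.     0.     0.2847] /8 [0.     0.     0.0356]
```

```bash
python3 -m inch '0.02 -0.12 0 0 0.1;0.04 -0.24 0 0 0.1;0.04 -0.24 0 0 0.1;0.04 -0.25 0 0 0.1;0.04 -0.25 0 0 0.1;0.04 -0.25 0 0 0.1;0.04 -0.24 0 0 0.1;0.028 -0.145 0 0 0.1' 20
python3 -m inch '0 0 0 0 0.1;0 0 0 0 0.1;0 0 0 0 0.1;0 0 0 0 0.1;0 0 0 0 0.1;0 0 0 0 0.1;0 0 0 0 0.1;0 0 0 0 0.1' 20
python3 - <<'E'
from h import *
to((.5677,-.0211,.245))
s,t=capture("side"),capture("top")
import pickle;pickle.dump((s,t),open("c1.pkl","wb"))
cv2.imwrite("pics/d1.png",np.hstack([tile(s,212,100,100,6),tile(s,212,100,100,2)[:, :0].reshape(200,0,3)]) if 0 else tile(s,212,100,100,6))
E
```

```text
time_s: 27.0
tcp_pos: [0.5679, -0.0187, 0.264]
eef_rot: [-180.0, -0.0, -5.3]
contact_force: [-0.3, 0.0, -4.0]
gripper_width: 0.0159
gripper_force: 20.0
time_s: 28.0
tcp_pos: [0.5677, -0.021, 0.2639]
eef_rot: [-180.0, 0.0, -5.4]
contact_force: [0.0, -0.3, -2.8]
gripper_width: 0.0159
gripper_force: 20.0
t 28.0 p [ 0.5677 -0.021   0.2639] rot [-180.      0.     -5.36] j [ 17.6   9.2  -9.8  -0.  -71.   67. ] F [ 0.01 -0.3  -2.76] w 0.0159 20.0
[ 0.5677 -0.0211  0.245 ] units [0.0002 0.0004 0.1262] /8 [0.     0.0001 0.0158]
```

View pics/d1.png

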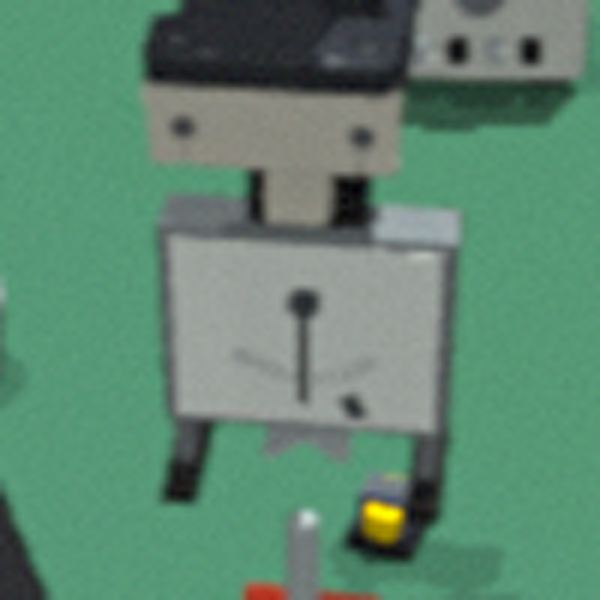

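The dial faces the side camera. In the tile the pivot is at (303,303), the plumb pointer's tip at about (304,400) and the tab at about (352,406), towards gauge +y (image right). I'll refine these with masks and cast rays onto the dial plane.

```bash
cat >> h.py <<'E'
def dial(s,du=(0,0),box=(240,145,290,175),thr=100,show=True):
    a=s["color"].astype(int);x0,y0,x1,y1=box;g=a[y0:y1,x0:x1].mean(2)
    if show: print("\n".join("".join("%4d"%q for q in r) for r in g[:,::1]))
def dialpt(s,p,G,yaw):
    "pixel onto the dial plane 12 mm in front of the gauge centre plane -> (gauge y-ish horizontal, z)"
    n=np.array([np.cos(np.radians(yaw)),np.sin(np.radians(yaw)),0]);o,d=ray(s,*p);X=o+d*((G+.0125*n-o)@n)/(d@n)
    return np.array([np.cross([0,0,1],n)@(X-G),X[2]])
E
python3 - <<'E'
from h import *
import pickle
s,t=pickle.load(open("c1.pkl","rb"))
dial(s,box=(250,146,278,172))
G=get_state()["tcp_pos"]
f=lambda x,y:(x/6+212-.42,y/6+100-.42)
P=[dialpt(s,f(*q),G,84.6) for q in((303,303),(304,401),(352,406),(240,354),(368,361))]
for q in P:print(q, np.degrees(np.arctan2((q-P[0])[0],-(q-P[0])[1])),np.linalg.norm(q-P[0]))
E
```

```text
157 155 157 157 154 158 155 157 156 155 157 159 158 159 157 157 159 153 159 155 156 156 157 157 158 158 155 155
 157 158 156 156 153 154 156 157 157 157 155 150 148 151 151 154 156 156 156 156 155 157 154 155 157 158 155 154
 160 154 158 154 158 155 157 157 159 153 133 102  90 100 119 145 157 159 156 156 154 156 156 154 153 155 155 157
 157 157 156 155 154 159 154 159 157 140 102  64  52  54  81 127 152 157 159 156 155 155 156 154 154 155 155 156
 157 156 157 152 158 156 157 157 156 131  88  52  46  43  70 124 156 158 156 157 157 159 155 155 158 154 157 155
 158 158 156 157 155 156 155 156 156 133  94  61  47  52  82 129 153 158 157 157 153 156 158 155 158 157 159 154
 159 158 155 154 155 155 158 158 154 149 130  87  54  75 112 145 155 160 155 157 156 154 160 155 156 155 155 156
 156 159 155 158 157 157 156 158 157 159 151 117  82 111 148 156 156 155 153 156 155 158 156 157 157 153 158 156
 158 157 157 156 155 156 154 157 156 159 155 124  83 122 155 160 157 154 157 156 155 158 155 153 155 157 156 154
 161 155 157 158 156 155 158 157 156 159 154 121  86 120 153 157 154 156 155 155 156
[... 1424 characters left out ...]
2 157 157 154 155 158 159 158 160 149 111  64  55  97 138 156 157 156 156
 135 138 138 139 143 150 152 147 152 150 148 152 151 157 152 158 155 155 156 134 102  89 111 140 156 159 158 156
 115 111 115 110 112 112 110 112 115 118 117 117 123 126 132 138 137 139 142 141 141 139 142 147 148 153 153 152
 117 115 113 113 113 115 108 107 107 106 107 106 106 103 110 111 108 107 112 114 120 126 121 120 125 126 127 126
[0.000933   0.22476515] 180.0 0.0
[0.00146115 0.17871019] 0.6570289941560334 0.04605798498679295
[0.02000689 0.17797679] 22.178908738538272 0.05052685785828241
[-0.02306822  0.19910911] -43.09134428922244 0.03513247683195174
[0.02566375 0.20006167] 45.031600067177145 0.03495528113473432
```

```bash
python3 -m inch '0 0 0.05 0 0.1;0 0 0.08 0 0.1;0 0 0.08 0 0.1;0 0 0.04 0 0.1;0 0 0.01 0 0.1;0 0 0 0 0.1;0 0 0 0 0.1;0 0 0 0 0.1' 12
python3 -m inch '0 0 0.01 0 0.1;0 0 0.01 0 0.1;0 0 0.01 0 0.1;0 0 0.01 0 0.1;0 0 0.01 0 0.1;0 0 0 0 0.1;0 0 0 0 0.1;0 0 0 0 0.1' 12
python3 - <<'E'
from h import *
to()
E
```

```text
time_s: 29.1
tcp_pos: [0.5678, -0.021, 0.2253]
eef_rot: [-180.0, -0.0, -5.4]
contact_force: [-0.4, -0.9, -3.9]
gripper_width: 0.0156
gripper_force: 12.0
time_s: 30.1
tcp_pos: [0.5677, -0.021, 0.2176]
eef_rot: [-180.0, -0.0, -5.4]
contact_force: [0.5, -0.2, -2.2]
gripper_width: 0.0159
gripper_force: 12.0
t 30.1 p [ 0.5677 -0.021   0.2176] rot [-1.80e+02 -1.00e-02 -5.36e+00] j [ 17.6  10.9 -13.8   0.  -65.3  67. ] F [ 0.46 -0.18 -2.25] w 0.0159 12.0
```

```bash
python3 -m inch '0 0 0.01 0 0.1;0 0 0.01 0 0.1;0 0 0.003 0 0.1;-0.041 0 0.001 0 0.1;-0.041 0 0.003 0 0.1;-0.0405 0 0.005 0 0.1;-0.04 0 0.007 0 0.1;0 0 0 0 0.1' 10
python3 -m inch '0 0 0 0 0.1;0 0 0 0 0.1;0 0 0 0 0.1;0 0 0 0 0.1;0 0 0 0 0.1;0 0 0 0 0.1;0 0 0 0 0.1;0 0 0 0 0.1' 10
cat >> h.py <<'E'
def cc(s,box,thr=115):
    x0,y0,x1,y1=box;m=(s["color"][y0:y1,x0:x1].astype(int).mean(2)<thr).astype(np.uint8)
    print(x0,y0);print("\n".join("".join("#" if q else "." for q in r) for r in m))
E
python3 - <<'E'
from h import *
to()
s=capture("side");cc(s,(240,150,310,205))
E
```

```text
time_s: 31.1
tcp_pos: [0.5429, -0.0187, 0.2118]
eef_rot: [-180.0, -0.0, -5.3]
contact_force: [0.1, -1.5, 0.7]
gripper_width: 0.0162
gripper_force: 10.0
time_s: 32.1
tcp_pos: [0.5434, -0.0188, 0.2116]
eef_rot: [180.0, 0.0, -5.4]
contact_force: [0.1, -0.4, -0.1]
gripper_width: 0.0161
gripper_force: 10.0
t 32.1 p [ 0.5434 -0.0188  0.2116] rot [180.     0.    -5.36] j [ 18.7   8.8 -17.2   0.  -63.9  66. ] F [ 0.05 -0.41 -0.12] w 0.0161 10.0
240 150
......................................................................
............#######.#.#####...........................................
............################..........#####...........................
............################.........######...........................
............################.........#######..........................
...........#################.........########.........................
......####.#################.........########.........................
......###.......#############........########.........................
......###............#######################..........................
......###...
[... 2553 characters left out ...]
.............#...........#############################.......
########..............#...##......#############################.......
########......####...##...##.......###########################........
..######.....#########....#........############..############.........
.............#########....#####################.....########..........
............##########....#####################....################...
...........###########...############################################.
....#......###########...#############################################
....##.....###########...#############################################
....###...############...#############################################
```

```bash
python3 -m inch '-0.0397 0 0.0085 0 0.1;-0.039 0 0.01 0 0.1;-0.0385 0 0.012 0 0.1;-0.0377 0 0.0135 0 0.1;0 0 0 0 0.1;0 0 0 0 0.1;0 0 0 0 0.1;0 0 0 0 0.1' 10
python3 -m inch '0 0 0 0 0.1;0 0 0 0 0.1;0 0 0 0 0.1;0 0 0 0 0.1;0 0 0 0 0.1;0 0 0 0 0.1;0 0 0 0 0.1;0 0 0 0 0.1' 10
python3 - <<'E'
from h import *
to()
s=capture("side");cc(s,(245,155,312,205));dial(s,box=(265,178,290,208))
E
```

```text
time_s: 33.15
tcp_pos: [0.5202, -0.0166, 0.2048]
eef_rot: [180.0, 0.0, -5.4]
contact_force: [-0.6, 1.0, 0.0]
gripper_width: 0.016
gripper_force: 10.0
time_s: 34.15
tcp_pos: [0.5203, -0.0166, 0.205]
eef_rot: [180.0, 0.0, -5.4]
contact_force: [-1.0, -0.2, 0.3]
gripper_width: 0.0157
gripper_force: 10.0
t 34.15 p [ 0.5203 -0.0166  0.205 ] rot [180.     0.    -5.36] j [ 19.8   6.9 -20.5   0.  -62.6  64.8] F [-0.97 -0.19  0.33] w 0.0157 10.0
245 155
.........###....#################...........##.....................
........####....##################.........####.........#..........
........###........###############.........####....................
.......####...........############.........####....................
.......####.............#########.........#####....................
.......###.................#######........#######..............#...
......####....................###################..................
.....####........................################..................
.....####...........................#############..................
.....###...............................#
[... 5077 characters left out ...]
98  81  74  81  84  88  89  82  86 109 110  94  59  30  26  33  27  52  85  98 102 104 107 121
 101  76  57  45  50  47  56  56  54  69  97 116  94  51  24  23  21  32  59  90 104 103 104 112 117
  93  65  41  35  39  38  40  38  37  54  98 117  90  45  23  21  21  34  66  91 107 108 102 106 113
  91  58  33  35  45  38  33  36  29  52  92 108  84  36  25  24  29  31  64  95 102 104  98 103 107
  91  57  38  32  39  41  35  33  30  49  80  94  71  39  25  22  24  32  60  94  99 102 104 103 103
  89  52  38  37  40  42  38  34  38  48  75  87  77  51  51  43  29  36  65  88 103 102 100 102 102
  81  44  26  39  34  37  34  38  30  49  71  91  90  90  99  87  61  52  71  81  98 100 101 100 101
```

```bash
python3 -m inch '-0.014 0 0.004 0 0.1;-0.014 0 0.004 0 0.1;0 0 0 0 0.1;0 0 0 0 0.1;0 0 0 0 0.1;0 0 0 0 0.1;0 0 0 0 0.1;0 0 0 0 0.1' 10
python3 -m inch '0 0 0 0 0.1;0 0 0 0 0.1;0 0 0 0 0.1;0 0 0 0 0.1;0 0 0 0 0.1;0 0 0 0 0.1;0 0 0 0 0.1;0 0 0 0 0.1' 10
python3 - <<'E'
from h import *
to()
a=[capture("side")["color"].astype(int).mean(2) for _ in range(6)];g=np.mean(a,0)
def cen(r0,r1,c0,c1):
    w=np.clip(150-g[r0:r1,c0:c1],0,None);return (w.sum(0)@np.arange(c0,c1))/w.sum()
print("spread of pointer col",[round(float((np.clip(150-q[176:182,270:282],0,None).sum(0)@np.arange(270,282))/np.clip(150-q[176:182,270:282],0,None).sum()),2) for q in a])
for r in range(168,192): print(r,g[r,268:284].astype(int))
E
```

```text
time_s: 35.2
tcp_pos: [0.5161, -0.0162, 0.2038]
eef_rot: [180.0, -0.0, -5.4]
contact_force: [1.2, 0.3, 0.7]
gripper_width: 0.0159
gripper_force: 10.0
time_s: 36.2
tcp_pos: [0.5161, -0.0162, 0.2038]
eef_rot: [180.0, 0.0, -5.4]
contact_force: [-0.3, 0.3, 0.7]
gripper_width: 0.0161
gripper_force: 10.0
t 36.2 p [ 0.5161 -0.0162  0.2038] rot [180.     0.    -5.36] j [ 20.    6.5 -21.   -0.  -62.4  64.6] F [-0.33  0.25  0.66] w 0.0161 10.0
spread of pointer col [274.98, 274.94, 275.0, 274.97, 275.0, 274.98]
168 [159 159 159 160 160 156 152 150 152 156 158 156 156 156 156 156]
169 [159 159 160 161 156 134 109 101 112 136 154 158 156 157 156 157]
170 [159 159 160 161 146 109  69  56  68 101 138 156 158 156 156 157]
171 [159 160 160 158 140  99  56  46  50  82 129 155 157 156 157 157]
172 [159 159 160 156 139 100  61  45  53  86 132 155 158 157 157 157]
173 [159 160 161 161 153 130  89  60  80 117 144 157 157 156 155 156]
174 [160 159 159 159 162 152 119  86 116 148 156 157 156 157 158 158]
175 [161 159 160 160 162 158 126  92 125 155 159 157 156 156 156 157]
176 [159 160 160 160 162 156 123 
[... 386 characters left out ...]

182 [154 151 148 146 146 147 113  83 111 139 140 138 137 132 142 156]
183 [160 158 154 149 153 153 117  82 111 139 141 138 142 143 149 155]
184 [161 159 158 157 159 156 116  88 125 152 155 152 153 155 155 156]
185 [160 160 159 158 161 155 118  86 125 153 159 157 157 157 156 157]
186 [160 159 158 158 161 156 115  68  98 139 157 158 157 156 156 156]
187 [156 160 160 159 161 156 118  63  77 130 154 157 156 157 157 155]
188 [135 147 153 155 162 159 119  63  74 128 155 157 156 156 157 156]
189 [118 120 121 132 148 151 122  88  97 134 156 157 156 156 156 157]
190 [116 113 107 104 110 118 124 130 141 153 159 159 158 158 155 156]
191 [116 119 115 101  76  64  76  98 121 136 146 155 159 159 159 157]
```

```bash
python3 -c "
from plant import *
print(close_job())"
```

```text
the job is handed in; nothing more can be done
None
```

I handed the job in at about 36 s: the pin stands let go in the socket and the gauge is held with its notch on the pin's head, pressing about 4–5 N by the wrist reading, its pointer at rest about 0.7 mm from the tab's middle in the side view; the hand-in call returned no verdict.

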